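# Vent and open a header tank's pressure cap

## Robot

A 6-joint arm with a two-finger parallel gripper is mounted at the origin on the work surface. World frame = base frame: x ahead of the robot, y to its left, z up, the work surface at z = 0. Lengths are in m, angles in degrees, forces in N, time in s.
With the tool pointing down it reaches from about 0.375 to 0.9 m from the base axis. Payload 3.1 kg.
Tool frame: the origin (TCP) lies on the centre line of the jaws, within the pads' length; the fingertips stand 25 mm ahead of it and the grasp point (between the pads) lies 6 mm ahead of it; z points along the fingers, y is the line along which they close (so a half turn about z gives the same grasp; the last joint's range is limited). The gripper opens to 87 mm and grips with 3 to 60 N. Pads are 19 mm wide; open, the fingers measure 117 mm over their backs; the gripper's body (75 mm by 190 mm) begins 51 mm behind the grasp point.
Start: joints at [57.84, 30.224, 82.088, -0, 67.689, -10.227], TCP at [0.233, 0.58, 0.248] pointing down, gripper open.
Joint ranges: [-176.69, 176.69], [-43.24, 126.21], [12.49, 139.97], [-82, 262], [0, 151.66], [-163.58, 163.58]. Speed limits (degrees/s): [159.86, 159.86, 180, 180, 180, 180].

## Interface

Orientations are given as a 3x3 rotation matrix whose columns are the frame's x, y, z axes.
In Python, from rig import read_state, capture, camera_params, hand_in gives the robot as it stands.
- The arm moves only by the tool apply_moves, never from a script. Its argument "rows" is a list of rows, each an object of numbers: "x", "y", "z": the shift along the tool's x, y, z in mm; "rx", "ry", "rz": the turn, a rotation vector about the tool's x, y, z in units of 6 degrees (1.0 is 6 degrees); "claw": the closure in counts, from 0 (fully open) to 255 (shut). A call has 1 to 10 rows; each row is the pose to reach, as a shift and turn from the pose commanded when the call began, along the tool's axes at that moment; what a row does not reach only later rows make up. A row lasts 1/8 s, in which the tool goes at most 62.5 mm and 10.7 degrees, less where a joint would pass 70% of its speed; a pose out of reach is approached as far as the arm can. A call with a gripper value outside its range is refused whole. The fingers move at their own pace and stop on an object; the grip force is fixed at half the most. Time passes only in rows, so rows that repeat a pose let the fingers close. It gives the time, the measured TCP pose, the force, the opening and the grip force at its end, in the units of the state.
- read_state(): the state, without advancing time (a new reading comes with each control period).
- capture(name): name is "scene" or "top" or "wrist"; returns (picture, depth): 480x640x3 uint8, red, green, blue; 480x640 float32, m along the optical axis (not along the pixel's ray), 0 where there is no reading.
- camera_params(name): a dict with "fx", "fy", "cx", "cy" (pixels), "xyz" and "orientation" of the camera in the world. Camera axes: x right, y up, looking along -z (the intrinsics and any distortion apply to the point x, -y, -z); pixel columns grow to the right and rows downward; lengths in m; the calibration is good to about 2 mm. A picture is of the moment at which its call begins: read the wrist's pose just before it. camera_params takes no time and is no camera call; for the wrist camera it gives the pose at the moment of the call.
- hand_in(): hands the job in; it is judged then, once.
The state is a dict: "time_s": time; "joint_positions": joint angles; "qvel": joint speeds; "tau": joint torques, N m; "position": TCP position; "tcp_rot": TCP orientation; "force": force on the tool from outside, world axes, zero at the start; "moment": the same for the moment, N m; "opening": opening from 0.0 (shut) to 1.0 (fully open); "grasp_force": force on a finger pad.
Only numpy, scipy, OpenCV 4.12 (cv2) and the standard library are available. Lean on these libraries where they do the work, as an engineer would, in place of code of your own. Each camera call takes 0.05 s, during which the arm holds its last target. There are 200 camera calls.

## Task

Open the pressure cap of the aluminium header tank: without pressing, turn it anticlockwise to its first stop and hold it lightly against that stop for about a second so the pressure can vent, then press it down, turn it on past the stop until it springs up, and lift it off. Set it down gently and upright, grip bar on top, in the large empty bay of the parts tray and let go. Be gentle: do not wrench the cap against its stops, jam it down or pull on it while it is locked, and leave everything else where it is.

Things in the scene. Friction and masses are not known exactly. Their poses are not given: they have to be found in the camera images.
- cap: Steel pressure cap, 70-120 g, 44 mm high. Origin: centre of its plug's underside; z up along its axis. Upwards from there: plug 30 mm diameter (0 to 19 mm) with two lugs (4 to 8 mm) along its +x and -x, to 20.5 mm from the axis, 7 mm wide; disc 58 mm diameter (19 to 24 mm); grip bar. Closed, its x axis is 72 to 86 deg clockwise from above of the tank's x, its origin 12 mm under the neck mouth.
- cap_grip (a point): On the cap's axis 34 mm above its origin: middle of the grip bar, which runs along the cap's x, 52 mm long (x), 14 mm wide (y), 20 mm high (24 to 44 mm above the cap's origin). Grip it across its 14 mm width, fingertips close above the disc. Axes as the cap's.
- tank: Aluminium header tank fixed to the bench, 120 mm (x) by 190 mm (y), its flat top 110 mm above the bench, on two dark feet. Origin: centre of its underside on the bench; z up. A filler neck of 52 mm outside diameter stands on its top at x = 0, y = +40 mm, its mouth 145 mm above the bench.
- neck_mouth (a point): Neck's axis in the plane of its mouth; axes as the tank's. Inward lips 4 mm thick hold the lugs down, save at two notches along the tank's +x and -x, where they can rise. Turning on past the first stop, the lugs meet a firm end stop when in the notches (cap's x along the tank's x, within 4 deg). Let up there, the cap springs up about 5 mm above its locked height and lifts off straight up.
- neck_spring (a point): On the neck's axis 12 mm below its mouth: a spring plate on which the plug rests. It pushes the locked cap up against the lips with 6 N and yields 1 N per mm. Turning the cap rubs with about 0.1 N m or less. Press the cap 5 to 7 mm down from locked (11 to 13 N) to turn it under the first stops; after 7 mm the disc meets the neck's rim.
- neck_ring: First (safety) stops in the neck; origin at the neck mouth's centre, axes as the tank's. The lugs meet them, turning anticlockwise, when the cap's x is 36 to 62 deg clockwise of the tank's x: it differs from start to start, is hidden and must be felt; these axes do not tell it. They hang 4.5 mm under the lips. They bear up to 45 N in all, about 0.8 N m of twist on the cap.
- tray: Dark steel parts tray fixed to the bench, 140 mm (x) by 220 mm (y) by 28 mm high, walls and floor 4 mm thick. Origin: centre of its underside. A 4 mm divider across it at y = -36 mm leaves a small bay on the -y side (holds a hose clamp) and a large empty bay on the +y side, 132 mm (x) by 140 mm (y).
- tray_bay (a point): Centre of the floor of the tray's large empty bay (4 mm above the bench); axes as the tray's.
- screwdriver: Bystander: screwdriver, 200 mm, lying on the bench between tank and tray.
- wrench: Bystander: open wrench, 180 mm, lying at the far side of the bench.
- spray_can: Bystander: spray can, 66 mm diameter, 190 mm high, far side.
- oil_bottle: Bystander: oil bottle, 84 mm diameter, 220 mm high, far side.
- bolt_jar: Bystander: small clear jar, 64 mm diameter, 75 mm high, far side.
- spare_cap: Bystander: small black screw cap, 40 mm diameter, 24 mm high, with no grip bar, on the bench at the far side.
- clamp: Bystander: steel hose clamp ring, 44 mm diameter, 12 mm high, in the tray's small bay.
- socket: Bystander: steel socket, 22 mm diameter, 28 mm high, standing on the tank's top at about y = -65 mm, away from the neck.
Not all that is in view belongs to the job. Leave any pink look-alike of the cap alone. Several things have the shape of the tank; the one meant has the colours described above.

How it is judged (in metres and radians):
On the way, in this order (a step that is already met when the one before it is completed fails the run):
1. cap turned, not pressed, to its first stop and held lightly against it (contact force between cap and neck_ring above 1 N and z of cap in the frame of neck_mouth above -0.0145 m), for 0.5 s.
2. cap turned past the stop and sprung up in the notches (angle between the x axis of cap and the x axis of tank, either way round below 0.12 rad and z of cap in the frame of neck_mouth above -0.0095 m and horizontal distance between cap and neck_mouth below 0.004 m), for 0.02 s.
3. cap lifted clear of the neck (z of cap in the frame of neck_mouth above 0.03 m), for 0.1 s.
At the end, for the whole second after the job is handed in: The cap stands upright (within 0.12 rad) with its plug on the floor of the tray's large bay (origin within 4 mm of the floor's height, at most 52 mm along x and 56 mm along y from the bay's centre), at rest and released (angle between cap's own z axis and vertical below 0.12 rad and x of cap in the frame of tray_bay between -0.052 and 0.052 m and y of cap in the frame of tray_bay between -0.056 and 0.056 m and z of cap in the frame of tray_bay between -0.004 and 0.004 m and linear speed of cap below 0.02 m/s and angular speed of cap below 0.1 rad/s); the robot touches nothing.
It fails at once if cap wrenched against its safety stops (over 45 N) (contact force between cap and neck_ring above 45 N).
It fails at once if cap jammed down, twisted or pulled hard in the neck (over 80 N) (contact force between cap and tank above 80 N).
It fails at once if cap pressed hard on the tray (over 80 N) (contact force between cap and tray above 80 N).
It fails at once if cap dropped or thrown into the tray (over 0.6 m/s close above it) (linear speed of cap above 0.6 m/s and z of cap in the frame of tray_bay below 0.06 m and horizontal distance between cap and tray_bay below 0.12 m).
It fails at once if a bystander moved more than 20 mm (distance of any of screwdriver, wrench, spray_can, oil_bottle, bolt_jar, spare_cap, clamp, socket from where it was at the start of the episode above 0.02 m).
It also fails if it takes over 67 s, if anything falls off the work surface, if the arm or the gripper's body presses on something with over 40 N, if the wrist force passes 120 N, or if a joint passes its speed limit or range.

## Working session

There is one attempt and no reset: what is moved stays moved. The work goes in short steps, Python scripts to look and compute and a tool call to move; the robot and the scene stay as the last step left them, time stands still between calls to the robot, and variables do not carry over. Pictures are saved under pics/ and viewed, at most 10 in all, crops included, and the job is handed in when it is done.

Besides the shell and the picture viewer there is one more tool, called after "Request:" as name(argument=value, ...), one argument or row to a line, values as JSON. apply_moves: Moves the arm, as the interface text tells. Its arguments: {"type":"object","properties":{"rows":{"type":"array"}},"required":["rows"]}

```bash
ls; mkdir -p pics; cat > h.py <<'E'
import numpy as np, cv2
from rig import *
def snap(name,fn):
    p=camera_params(name); im,d=capture(name); cv2.imwrite(f'pics/{fn}.png',im[:,:,::-1]); np.savez(f'pics/{fn}.npz',im=im,d=d,**{k:np.array(v) for k,v in p.items()})
def pts(fn):
    z=np.load(f'pics/{fn}.npz'); d=z['d']; v,u=np.mgrid[:480,:640]
    P=np.stack([(u-z['cx'])/z['fx']*d,-(v-z['cy'])/z['fy']*d,-d],-1)
    return P@z['orientation'].T+z['xyz'], d, z['im']
E
python3 - <<'E'
from h import *
print(read_state()); 
for n in('scene','top'): snap(n,n+'0'); print(camera_params(n))
a=[cv2.imread(f'pics/{n}0.png') for n in('scene','top')]
E
```

```text
pics
{'time_s': 0.0, 'joint_positions': array([ 5.78392269e+01,  3.02771910e+01,  8.21565993e+01, -6.08904662e-04,
        6.76871480e+01, -1.02283709e+01]), 'qvel': array([ 0.05238886,  0.07089576, -0.03087911, -0.02603216, -0.01743343,
        0.01997182]), 'tau': array([-1.61853964e-04, -4.40037632e+01, -1.76592493e+01,  6.32674713e-02,
        5.81607269e-02, -1.83167340e-04]), 'position': array([0.2330682 , 0.57919367, 0.24658941]), 'tcp_rot': array([[-9.27626479e-01,  3.73507525e-01, -1.11523312e-03],
       [ 3.73509012e-01,  9.27624820e-01, -1.79212223e-03],
       [ 3.65146785e-04, -2.07896966e-03, -9.99997772e-01]]), 'force': array([-0.15297892,  0.10245638, -0.44155669]), 'moment': array([0.03890218, 0.03698942, 0.00272855]), 'grasp_force': 0.0, 'opening': 0.9990993823434956}
{'fx': 618.2564515360888, 'fy': 618.2564515360888, 'cx': 319.6086217627346, 'cy': 238.8855235393735, 'xyz': array([1.00798526, 0.66408245, 0.90076646]), 'orientation': array([[-0.83608148, -0.36695934,  0.40780951],
       [ 0.54850403, -0.57342821,  0.60854204],
       [ 0.01053929,  0.73247589,  0.68071138]])}
{'fx': 434.52591521222223, 'fy': 434.52591521222223, 'cx': 319.3544454316638, 'cy': 244.32800903714278, 'xyz': array([ 0.49446687, -0.00839763,  1.00933424]), 'orientation': array([[-0.01590316,  0.99798133, -0.06148456],
       [-0.9997987 , -0.01511953,  0.01318947],
       [ 0.01223323,  0.06168193,  0.99802089]])}
```

View pics/top0.png

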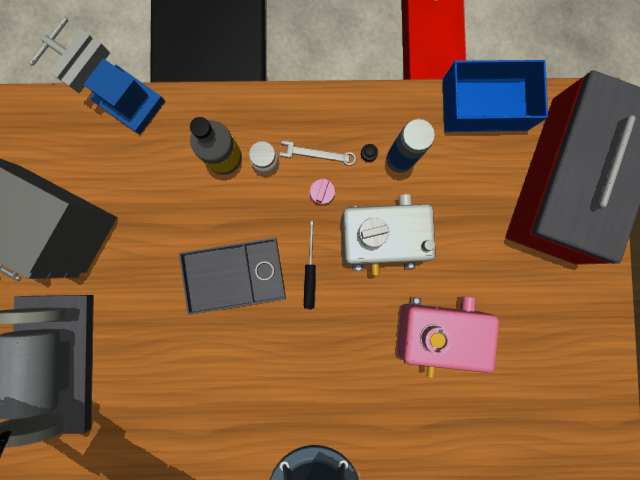

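View pics/scene0.png

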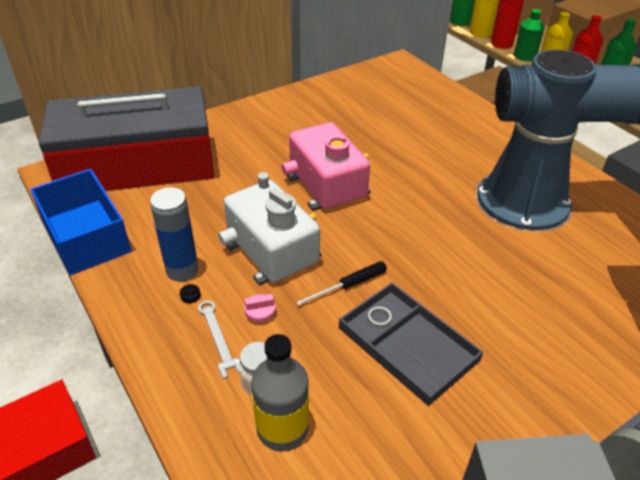

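Candidates for the cap (top image): the steel cap with bar on the aluminium tank (374,233); the pink loose look-alike (322,191); the pink tank's yellow-centred neck (438,340); the black spare cap (369,152). I choose (374,233). Next I measure it and check it in a crop.

```bash
python3 - <<'E'
from h import *
for n in('top0','scene0'):
    P,d,im=pts(n); x,y,z=P[...,0],P[...,1],P[...,2]
    g=(d>0)
    reg=g&(abs(x-0.50)<.16)&(abs(y+.14)<.16)
    m=reg&(abs(z-.110)<.006)&(x>.42)
    def rect(m,k=3):
        m=cv2.morphologyEx(m.astype(np.uint8),cv2.MORPH_OPEN,np.ones((k,k)))
        nc,l,s,_=cv2.connectedComponentsWithStats(m); m=l==1+np.argmax(s[1:,4])
        return m,cv2.minAreaRect((P[m][:,:2]*1000).astype(np.float32))
    mm,r=rect(m); print(n,'tank',r,np.median(z[mm]))
    for lo,hi in((.145,.160),(.168,.186)):
        m=reg&(z>lo)&(z<hi)
        mm,r=rect(m,1); q=P[mm]; c=q.mean(0)
        w,v=np.linalg.eigh(np.cov(q[:,:2].T)); print(lo,r,c,np.median(q[:,2]),mm.sum(),np.degrees(np.arctan2(v[1,1],v[0,1]))%180)
    m=g&(abs(x-.42)<.12)&(abs(y-.22)<.16)&(z>.020)&(z<.036)
    mm,r=rect(m,1); print('tray',r,cv2.boxPoints(r),np.median(z[mm]))
im=cv2.imread('pics/top0.png'); cv2.imwrite('pics/c1.png',cv2.resize(im[190:280,330:450],(800,600),interpolation=cv2.INTER_CUBIC))
E
```

```text
top0 tank ((570.7921142578125, -167.102783203125), (116.84224700927734, 186.33047485351562), 1.3685816526412964) 0.11125982654685551
0.145 ((568.976318359375, -126.11526489257812), (56.532474517822266, 56.09437561035156), 25.498750686645508) [ 0.5683151  -0.12512472  0.15797748] 0.15831880760476552 398 13.56007471995926
0.168 ((569.4459838867188, -126.9189682006836), (13.972823143005371, 52.22523880004883), 13.259075164794922) [ 0.56923947 -0.12659109  0.17819989] 0.17841071862985186 204 103.17667802536185
tray ((486.16217041015625, 176.97796630859375), (137.9695587158203, 220.97671508789062), 8.037249565124512) [[402.4069   276.7358  ]
 [433.30313   57.929653]
 [569.9175    77.22012 ]
 [539.02124  296.02628 ]] 0.0285859062233057
scene0 tank ((571.8955688476562, -164.3942413330078), (117.02285766601562, 187.21348571777344), 1.1712002754211426) 0.11037360885012537
0.145 ((571.051513671875, -122.08464813232422), (52.84372329711914, 56.965789794921875), 77.7875747680664) [ 0.578104   -0.11554867  0.15543395] 0.15670659265758613 375 144.0944262872671
0.168 ((570.3388061523438, -124.08026123046875), (16.107797622680664, 54.99917984008789), 10.51664924621582) [ 0.57153454 -0.12301012  0.17553608] 0.17641668896277513 210 103.9754419384394
tray ((483.5581359863281, 177.02394104003906), (141.8452911376953, 223.94989013671875), 7.1783223152160645) [[399.19922 279.25888]
 [427.18353  57.06431]
 [567.91705  74.789  ]
 [539.93274 296.98358]] 0.026459029747784635
```

View pics/c1.png

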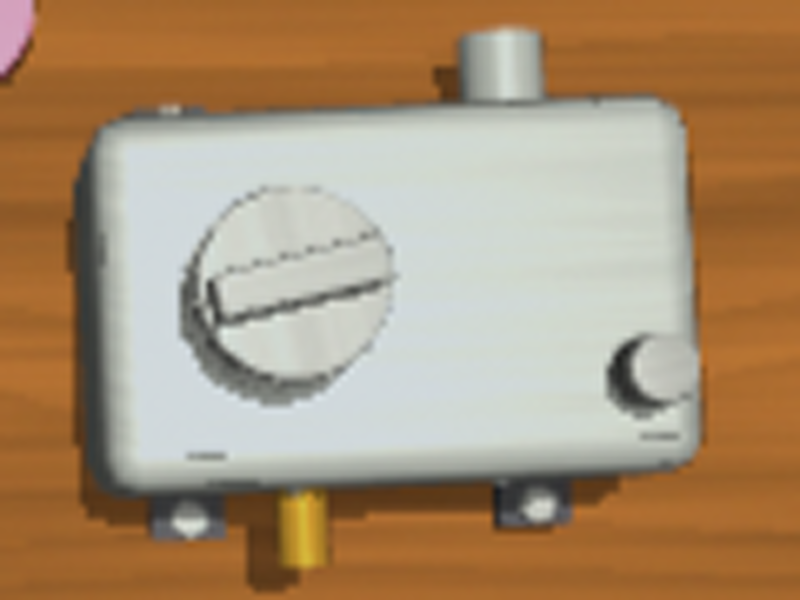

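The crop shows the steel cap and its grip bar at about (295,285), on the grey-white tank with the socket at (660,370), so this is the right one. The bar lies at about 103.4° in the world and the tank's yaw is about 1.3°. The cap axis is at about (0.570, -0.1255). Next I move above it.

```bash
cat >> h.py <<'E'
def go(x,y,z,yang=None):
    s=read_state(); R=s['tcp_rot']; p=s['position']
    a=np.degrees(np.arctan2(R[1,1],R[0,1]))
    d=R.T@(np.array([x,y,z])-p)*1000
    print('t',s['time_s'],'pos',p.round(4),'yang',round(a,2),'tilt',R[:2,2].round(4),'F',s['force'].round(1),'M',s['moment'].round(2),'op',round(s['opening'],3),'j6',s['joint_positions'][5].round(1))
    print('cmd mm',d.round(1),'rz units',None if yang is None else round(-(yang-a)/6,3))
E
python3 -c "
from h import *
go(.570,-.1255,.30,13.4)"
```

```text
t 0.1 pos [0.2331 0.5793 0.2467] yang 68.07 tilt [-0.001  -0.0017] F [-0.2  0.1 -0.6] M [-0.06 -0.   -0.02] op 0.998 j6 -10.2
cmd mm [-575.7 -528.   -52.5] rz units 9.112
```

Request:
apply_moves(
  rows=[
    {"x": 0,"y": 0,"z": -53},
    {"x": -576,"y": -528,"z": -53,"rz": 9.11,"claw": 130},
    {"x": -576,"y": -528,"z": -53,"rz": 9.11,"claw": 130},
    {"x": -576,"y": -528,"z": -53,"rz": 9.11,"claw": 130},
    {"x": -576,"y": -528,"z": -53,"rz": 9.11,"claw": 130},
    {"x": -576,"y": -528,"z": -53,"rz": 9.11,"claw": 130},
    {"x": -576,"y": -528,"z": -53,"rz": 9.11,"claw": 130},
    {"x": -576,"y": -528,"z": -53,"rz": 9.11,"claw": 130},
    {"x": -576,"y": -528,"z": -53,"rz": 9.11,"claw": 130},
    {"x": -576,"y": -528,"z": -53,"rz": 9.11,"claw": 130},
  ],
)

```text
validation failed for argument at $.ro...
```

```bash
python3 -c "
from h import *
go(.570,-.1255,.30,13.4)"
```

```text
t 0.1 pos [0.2331 0.5793 0.2467] yang 68.07 tilt [-0.001  -0.0017] F [-0.2  0.1 -0.6] M [-0.06 -0.   -0.02] op 0.998 j6 -10.2
cmd mm [-575.7 -528.   -52.5] rz units 9.112
```

Request:
apply_moves(
  rows=[
    {"x": 0,"y": 0,"z": -53,"rx": 0,"ry": 0,"rz": 0,"claw": 0},
  ],
)

```text
time_s: 0.22
position: [0.2318, 0.577, 0.2957]
tcp_rot: [[-0.928, 0.374, -0.007], [0.374, 0.927, -0.011], [0.002, -0.013, -1.0]]
force: [-0.0, -0.1, 0.5]
opening: 1.003
grasp_force: 0.0
```

Request:
apply_moves(
  rows=[
    {"x": -576,"y": -528,"z": 0,"rx": 0,"ry": 0,"rz": 9.11,"claw": 130},
    {"x": -576,"y": -528,"z": 0,"rx": 0,"ry": 0,"rz": 9.11,"claw": 130},
    {"x": -576,"y": -528,"z": 0,"rx": 0,"ry": 0,"rz": 9.11,"claw": 130},
    {"x": -576,"y": -528,"z": 0,"rx": 0,"ry": 0,"rz": 9.11,"claw": 130},
    {"x": -576,"y": -528,"z": 0,"rx": 0,"ry": 0,"rz": 9.11,"claw": 130},
    {"x": -576,"y": -528,"z": 0,"rx": 0,"ry": 0,"rz": 9.11,"claw": 130},
    {"x": -576,"y": -528,"z": 0,"rx": 0,"ry": 0,"rz": 9.11,"claw": 130},
    {"x": -576,"y": -528,"z": 0,"rx": 0,"ry": 0,"rz": 9.11,"claw": 130},
    {"x": -576,"y": -528,"z": 0,"rx": 0,"ry": 0,"rz": 9.11,"claw": 130},
    {"x": -576,"y": -528,"z": 0,"rx": 0,"ry": 0,"rz": 9.11,"claw": 130},
  ],
)

```text
time_s: 1.48
position: [0.5034, 0.014, 0.3003]
tcp_rot: [[-0.232, 0.973, -0.0], [0.973, 0.232, 0.0], [0.0, -0.0, -1.0]]
force: [1.0, 1.4, 0.3]
opening: 0.489
grasp_force: 0.0
```

```bash
python3 -c "
from h import *
go(.570,-.1255,.30,13.4)"
```

```text
t 1.475 pos [0.5034 0.014  0.3003] yang 13.39 tilt [-0.0003  0.0004] F [1.  1.4 0.3] M [-0.02 -0.04 -0.01] op 0.489 j6 -24.5
cmd mm [-151.1   32.5    0.3] rz units -0.002
```

Request:
apply_moves(
  rows=[
    {"x": -151,"y": 32,"z": 0,"rx": 0,"ry": 0,"rz": 0,"claw": 130},
    {"x": -151,"y": 32,"z": 0,"rx": 0,"ry": 0,"rz": 0,"claw": 130},
    {"x": -151,"y": 32,"z": 0,"rx": 0,"ry": 0,"rz": 0,"claw": 130},
    {"x": -151,"y": 32,"z": 0,"rx": 0,"ry": 0,"rz": 0,"claw": 130},
    {"x": -151,"y": 32,"z": 0,"rx": 0,"ry": 0,"rz": 0,"claw": 130},
  ],
)

```text
time_s: 2.1
position: [0.5683, -0.1226, 0.2999]
tcp_rot: [[-0.232, 0.973, -0.002], [0.973, 0.232, 0.001], [0.002, -0.002, -1.0]]
force: [-0.7, -0.3, 0.1]
opening: 0.487
grasp_force: 0.0
```

```bash
python3 - <<'E'
from h import *
snap('wrist','w0'); go(.570,-.1255,.185,13.4)
P,d,im=pts('w0'); x,y,z=P[...,0],P[...,1],P[...,2]
reg=(d>0)&(abs(x-.57)<.05)&(abs(y+.125)<.05)
for lo,hi in((.148,.163),(.170,.186)):
    m=(reg&(z>lo)&(z<hi)); q=P[m]; r=cv2.minAreaRect((q[:,:2]*1000).astype(np.float32))
    w,v=np.linalg.eigh(np.cov(q[:,:2].T)); print(lo,r,q.mean(0),np.median(q[:,2]),m.sum(),np.degrees(np.arctan2(v[1,1],v[0,1]))%180)
    if m.sum(): print(np.argwhere(m).min(0),np.argwhere(m).max(0))
E
```

```text
t 2.15 pos [ 0.5683 -0.1222  0.3002] yang 13.46 tilt [-0.0015  0.0011] F [0.1 0.5 0.5] M [-0.03  0.01  0.01] op 0.489 j6 -36.6
cmd mm [ -3.8   1.  115.2] rz units 0.01
0.148 ((570.5213623046875, -123.14295959472656), (57.43321228027344, 55.95396423339844), 13.609140396118164) [ 0.56985997 -0.12155236  0.15692906] 0.1571328893773835 3002 13.360025587116326
[199 283] [270 356]
0.17 ((570.52001953125, -123.77681732177734), (13.868551254272461, 51.217899322509766), 13.227456092834473) [ 0.57008438 -0.12257503  0.17687611] 0.17700810881542278 1340 102.94995604531266
[208 310] [277 329]
```

View pics/w0.png

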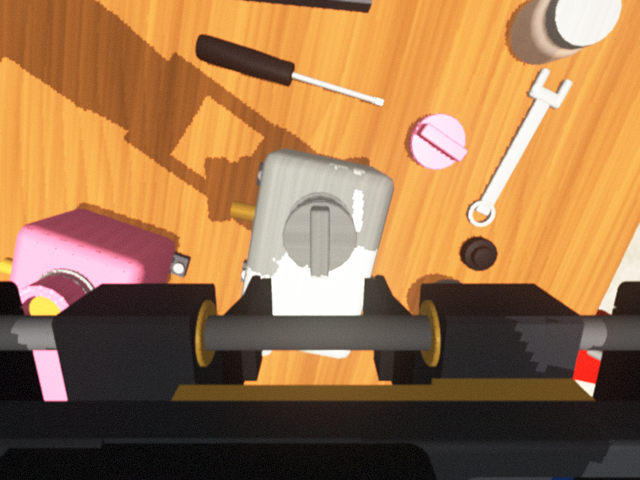

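The wrist view shows the bar at (320,240), running vertically between the open fingers, so it is aligned. Next I descend so the tips sit about 2 mm above the disc.

Request:
apply_moves(
  rows=[
    {"x": -2.4,"y": 1.5,"z": 50,"rx": 0,"ry": 0,"rz": 0.05,"claw": 130},
    {"x": -2.4,"y": 1.5,"z": 85,"rx": 0,"ry": 0,"rz": 0.05,"claw": 130},
    {"x": -2.4,"y": 1.5,"z": 105,"rx": 0,"ry": 0,"rz": 0.05,"claw": 130},
    {"x": -2.4,"y": 1.5,"z": 115,"rx": 0,"ry": 0,"rz": 0.05,"claw": 130},
    {"x": -2.4,"y": 1.5,"z": 115,"rx": 0,"ry": 0,"rz": 0.05,"claw": 130},
    {"x": -2.4,"y": 1.5,"z": 115,"rx": 0,"ry": 0,"rz": 0.05,"claw": 130},
  ],
)

```text
time_s: 2.9
position: [0.5718, -0.1254, 0.1867]
tcp_rot: [[-0.227, 0.974, 0.002], [0.974, 0.227, -0.001], [-0.001, 0.002, -1.0]]
force: [0.0, 1.1, -0.4]
opening: 0.49
grasp_force: 0.0
```

```bash
python3 - <<'E'
from h import *
go(.5703,-.1241,.1845,13.1)
E
```

```text
t 2.9 pos [ 0.5718 -0.1254  0.1867] yang 13.14 tilt [ 0.002  -0.0008] F [ 0.   1.1 -0.4] M [-0.04  0.02  0.01] op 0.49 j6 -36.4
cmd mm [ 1.6 -1.2  2.2] rz units 0.007
```

Request:
apply_moves(
  rows=[
    {"x": 1.3,"y": -1,"z": 1.5,"rx": 0,"ry": 0,"rz": 0,"claw": 130},
    {"x": 1.3,"y": -1,"z": 1.5,"rx": 0,"ry": 0,"rz": 0,"claw": 170},
    {"x": 1.3,"y": -1,"z": 1.5,"rx": 0,"ry": 0,"rz": 0,"claw": 190},
  ],
)

```text
time_s: 3.28
position: [0.57, -0.1246, 0.1843]
tcp_rot: [[-0.227, 0.974, 0.0], [0.974, 0.227, -0.0], [-0.0, 0.0, -1.0]]
force: [-1.2, -0.6, 0.8]
opening: 0.345
grasp_force: 0.0
```

Request:
apply_moves(
  rows=[
    {"x": 0,"y": 0,"z": 0,"rx": 0,"ry": 0,"rz": 0,"claw": 255},
    {"x": 0,"y": 0,"z": 0,"rx": 0,"ry": 0,"rz": 0,"claw": 255},
    {"x": 0,"y": 0,"z": 0,"rx": 0,"ry": 0,"rz": 0,"claw": 255},
    {"x": 0,"y": 0,"z": 0,"rx": 0,"ry": 0,"rz": 0,"claw": 255},
    {"x": 0,"y": 0,"z": 0,"rx": 0,"ry": 0,"rz": 0,"claw": 255},
  ],
)

```text
time_s: 3.9
position: [0.57, -0.1246, 0.184]
tcp_rot: [[-0.227, 0.974, 0.0], [0.974, 0.227, -0.0], [-0.0, 0.0, -1.0]]
force: [-0.0, 0.1, -0.0]
opening: 0.162
grasp_force: 30.0
```

```bash
python3 - <<'E'
from h import *
go(.5703,-.1241,.184,13.1)
E
```

```text
t 3.9 pos [ 0.57   -0.1246  0.184 ] yang 13.11 tilt [ 0.     -0.0001] F [-0.   0.1 -0. ] M [-0.05  0.   -0.06] op 0.162 j6 -36.4
cmd mm [0.4 0.4 0. ] rz units 0.001
```

Request:
apply_moves(
  rows=[
    {"x": 0,"y": 0,"z": 0,"rx": 0,"ry": 0,"rz": -0.6,"claw": 255},
    {"x": 0,"y": 0,"z": 0,"rx": 0,"ry": 0,"rz": -1.2,"claw": 255},
    {"x": 0,"y": 0,"z": 0,"rx": 0,"ry": 0,"rz": -1.8,"claw": 255},
    {"x": 0,"y": 0,"z": 0,"rx": 0,"ry": 0,"rz": -2.2,"claw": 255},
    {"x": 0,"y": 0,"z": 0,"rx": 0,"ry": 0,"rz": -2.2,"claw": 255},
  ],
)

```text
time_s: 4.53
position: [0.5698, -0.1245, 0.1841]
tcp_rot: [[-0.443, 0.897, -0.0], [0.897, 0.443, -0.0], [0.0, -0.0, -1.0]]
force: [-1.1, 0.2, 1.0]
opening: 0.157
grasp_force: 30.0
```

```bash
python3 - <<'E'
from h import *
go(.570,-.1246,.184,26.3)
E
```

```text
t 4.525 pos [ 0.5698 -0.1245  0.1841] yang 26.28 tilt [-0.0002 -0.    ] F [-1.1  0.2  1. ] M [-0.05  0.04 -0.02] op 0.157 j6 -49.6
cmd mm [-0.1  0.1  0.1] rz units -0.003
```

Request:
apply_moves(
  rows=[
    {"x": 0,"y": 0,"z": 0,"rx": 0,"ry": 0,"rz": -0.2,"claw": 255},
    {"x": 0,"y": 0,"z": 0,"rx": 0,"ry": 0,"rz": -0.4,"claw": 255},
    {"x": 0,"y": 0,"z": 0,"rx": 0,"ry": 0,"rz": -0.4,"claw": 255},
  ],
)

```text
time_s: 4.9
position: [0.5698, -0.1245, 0.1841]
tcp_rot: [[-0.481, 0.877, -0.0], [0.877, 0.481, -0.0], [0.0, -0.0, -1.0]]
force: [-0.8, 0.5, 1.8]
opening: 0.162
grasp_force: 30.0
```

```bash
python3 - <<'E'
from h import *
go(.570,-.1246,.184,28.7)
E
```

```text
t 4.9 pos [ 0.5698 -0.1245  0.1841] yang 28.72 tilt [-0.0002 -0.    ] F [-0.8  0.5  1.8] M [-0.08  0.14 -0.02] op 0.162 j6 -52.0
cmd mm [-0.1  0.1  0.1] rz units 0.003
```

Request:
apply_moves(
  rows=[
    {"x": 0,"y": 0,"z": 0,"rx": 0,"ry": 0,"rz": -0.2,"claw": 255},
    {"x": 0,"y": 0,"z": 0,"rx": 0,"ry": 0,"rz": -0.4,"claw": 255},
    {"x": 0,"y": 0,"z": 0,"rx": 0,"ry": 0,"rz": -0.4,"claw": 255},
  ],
)

```text
time_s: 5.28
position: [0.5699, -0.1245, 0.1841]
tcp_rot: [[-0.517, 0.856, -0.0], [0.856, 0.517, -0.0], [0.0, -0.0, -1.0]]
force: [-0.6, -0.1, 0.4]
opening: 0.161
grasp_force: 30.0
```

```bash
python3 - <<'E'
from h import *
go(.570,-.1246,.184,31.1)
E
```

```text
t 5.275 pos [ 0.5699 -0.1245  0.1841] yang 31.13 tilt [-0.0001 -0.    ] F [-0.6 -0.1  0.4] M [-0.13  0.16 -0.06] op 0.161 j6 -54.4
cmd mm [-0.2  0.1  0.1] rz units 0.005
```

Request:
apply_moves(
  rows=[
    {"x": 0,"y": 0,"z": 0,"rx": 0,"ry": 0,"rz": -0.2,"claw": 255},
    {"x": 0,"y": 0,"z": 0,"rx": 0,"ry": 0,"rz": -0.4,"claw": 255},
    {"x": 0,"y": 0,"z": 0,"rx": 0,"ry": 0,"rz": -0.4,"claw": 255},
  ],
)

```text
time_s: 5.65
position: [0.57, -0.1245, 0.1841]
tcp_rot: [[-0.552, 0.834, 0.0], [0.834, 0.552, -0.0], [-0.0, 0.0, -1.0]]
force: [-0.5, -0.7, 1.4]
opening: 0.155
grasp_force: 30.0
```

```bash
python3 - <<'E'
from h import *
go(.570,-.1246,.184,33.5)
E
```

```text
t 5.65 pos [ 0.57   -0.1245  0.1841] yang 33.53 tilt [ 0.0001 -0.    ] F [-0.5 -0.7  1.4] M [-0.03  0.18  0.  ] op 0.155 j6 -56.8
cmd mm [-0.1 -0.   0.1] rz units 0.005
```

Request:
apply_moves(
  rows=[
    {"x": 0,"y": 0,"z": 0,"rx": 0,"ry": 0,"rz": -0.2,"claw": 255},
    {"x": 0,"y": 0,"z": 0,"rx": 0,"ry": 0,"rz": -0.4,"claw": 255},
    {"x": 0,"y": 0,"z": 0,"rx": 0,"ry": 0,"rz": -0.4,"claw": 255},
  ],
)

```text
time_s: 6.02
position: [0.5699, -0.1246, 0.1841]
tcp_rot: [[-0.587, 0.81, -0.0], [0.81, 0.587, -0.0], [-0.0, -0.0, -1.0]]
force: [-1.5, -0.9, 1.7]
opening: 0.154
grasp_force: 30.0
```

```bash
python3 - <<'E'
from h import *
go(.570,-.1246,.184,35.9)
E
```

```text
t 6.025 pos [ 0.5699 -0.1246  0.1841] yang 35.93 tilt [-0.0001 -0.0002] F [-1.5 -0.9  1.7] M [-0.16  0.22 -0.1 ] op 0.154 j6 -59.2
cmd mm [-0.1  0.1  0.1] rz units 0.004
```

Request:
apply_moves(
  rows=[
    {"x": 0,"y": 0,"z": 0,"rx": 0,"ry": 0,"rz": -0.2,"claw": 255},
    {"x": 0,"y": 0,"z": 0,"rx": 0,"ry": 0,"rz": -0.3,"claw": 255},
    {"x": 0,"y": 0,"z": 0,"rx": 0,"ry": 0,"rz": -0.3,"claw": 255},
  ],
)

```text
time_s: 6.4
position: [0.5697, -0.1248, 0.184]
tcp_rot: [[-0.612, 0.791, -0.001], [0.791, 0.612, -0.0], [0.0, -0.001, -1.0]]
force: [-2.6, -2.2, 1.7]
opening: 0.158
grasp_force: 30.0
```

```bash
python3 - <<'E'
from h import *
go(.570,-.1246,.184,37.7)
E
```

```text
t 6.4 pos [ 0.5697 -0.1248  0.184 ] yang 37.71 tilt [-0.0006 -0.0004] F [-2.6 -2.2  1.7] M [-0.46  0.44 -0.16] op 0.158 j6 -61.0
cmd mm [-0.1  0.4  0. ] rz units 0.002
```

Request:
apply_moves(
  rows=[
    {"x": 0,"y": 0,"z": 0,"rx": 0,"ry": 0,"rz": -0.15,"claw": 255},
    {"x": 0,"y": 0,"z": 0,"rx": 0,"ry": 0,"rz": -0.25,"claw": 255},
    {"x": 0,"y": 0,"z": 0,"rx": 0,"ry": 0,"rz": -0.25,"claw": 255},
  ],
)

```text
time_s: 6.78
position: [0.5697, -0.1248, 0.184]
tcp_rot: [[-0.632, 0.775, -0.001], [0.775, 0.632, -0.0], [0.0, -0.001, -1.0]]
force: [-2.8, -4.1, 1.7]
opening: 0.157
grasp_force: 30.1
```

```bash
python3 - <<'E'
from h import *
go(.570,-.1246,.184,39.2)
E
```

```text
t 6.775 pos [ 0.5697 -0.1248  0.184 ] yang 39.2 tilt [-0.0005 -0.0003] F [-2.8 -4.1  1.7] M [-0.7   0.57 -0.41] op 0.157 j6 -62.5
cmd mm [-0.1  0.3  0. ] rz units -0.001
```

Clear stop contact at about 38° tool angle (Mz has risen to -0.41 N m). I ease off slightly and hold about 1.1 s.

Request:
apply_moves(
  rows=[
    {"x": 0,"y": 0,"z": 0,"rx": 0,"ry": 0,"rz": 0.05,"claw": 255},
    {"x": 0,"y": 0,"z": 0,"rx": 0,"ry": 0,"rz": 0.05,"claw": 255},
    {"x": 0,"y": 0,"z": 0,"rx": 0,"ry": 0,"rz": 0.05,"claw": 255},
    {"x": 0,"y": 0,"z": 0,"rx": 0,"ry": 0,"rz": 0.05,"claw": 255},
    {"x": 0,"y": 0,"z": 0,"rx": 0,"ry": 0,"rz": 0.05,"claw": 255},
    {"x": 0,"y": 0,"z": 0,"rx": 0,"ry": 0,"rz": 0.05,"claw": 255},
    {"x": 0,"y": 0,"z": 0,"rx": 0,"ry": 0,"rz": 0.05,"claw": 255},
    {"x": 0,"y": 0,"z": 0,"rx": 0,"ry": 0,"rz": 0.05,"claw": 255},
    {"x": 0,"y": 0,"z": 0,"rx": 0,"ry": 0,"rz": 0.05,"claw": 255},
  ],
)

```text
time_s: 7.9
position: [0.5697, -0.1247, 0.184]
tcp_rot: [[-0.628, 0.778, -0.001], [0.778, 0.628, -0.0], [-0.0, -0.001, -1.0]]
force: [-4.0, -4.4, 1.5]
opening: 0.163
grasp_force: 30.1
```

```bash
python3 - <<'E'
from h import *
go(.570,-.1246,.184,39.2)
E
```

```text
t 7.9 pos [ 0.5697 -0.1247  0.184 ] yang 38.92 tilt [-0.0006 -0.0005] F [-4.  -4.4  1.5] M [-0.77  0.69 -0.36] op 0.163 j6 -62.2
cmd mm [-0.1  0.3  0. ] rz units -0.047
```

Request:
apply_moves(
  rows=[
    {"x": 0,"y": 0,"z": 0,"rx": 0,"ry": 0,"rz": 0.6,"claw": 255},
    {"x": 0,"y": 0,"z": 0,"rx": 0,"ry": 0,"rz": 0.6,"claw": 255},
    {"x": 0,"y": 0,"z": 2,"rx": 0,"ry": 0,"rz": 0.6,"claw": 255},
    {"x": 0,"y": 0,"z": 4,"rx": 0,"ry": 0,"rz": 0.6,"claw": 255},
    {"x": 0,"y": 0,"z": 5.5,"rx": 0,"ry": 0,"rz": 0.6,"claw": 255},
    {"x": 0,"y": 0,"z": 6,"rx": 0,"ry": 0,"rz": 0.6,"claw": 255},
    {"x": 0,"y": 0,"z": 6,"rx": 0,"ry": 0,"rz": 0.6,"claw": 255},
  ],
)

```text
time_s: 8.78
position: [0.5701, -0.1245, 0.1793]
tcp_rot: [[-0.58, 0.815, 0.001], [0.815, 0.58, -0.0], [-0.001, 0.0, -1.0]]
force: [-4.6, -1.9, 9.5]
opening: 0.161
grasp_force: 30.0
```

```bash
python3 - <<'E'
from h import *
go(.570,-.1246,.178,91.3)
E
```

```text
t 8.775 pos [ 0.5701 -0.1245  0.1793] yang 35.42 tilt [ 0.0006 -0.0005] F [-4.6 -1.9  9.5] M [-0.37  0.92 -0.06] op 0.161 j6 -58.7
cmd mm [-0.1 -0.1  1.3] rz units -9.314
```

Request:
apply_moves(
  rows=[
    {"x": 0,"y": 0,"z": 1.2,"rx": 0,"ry": 0,"rz": 0,"claw": 255},
    {"x": 0,"y": 0,"z": 1.2,"rx": 0,"ry": 0,"rz": 0,"claw": 255},
    {"x": 0,"y": 0,"z": 1.2,"rx": 0,"ry": 0,"rz": 0,"claw": 255},
  ],
)

```text
time_s: 9.15
position: [0.57, -0.1244, 0.1783]
tcp_rot: [[-0.579, 0.815, 0.001], [0.815, 0.579, -0.0], [-0.001, 0.0, -1.0]]
force: [-4.3, -1.6, 9.9]
opening: 0.157
grasp_force: 30.0
```

```bash
python3 - <<'E'
from h import *
go(.570,-.1246,.178,91.3)
E
```

```text
t 9.15 pos [ 0.57   -0.1244  0.1783] yang 35.41 tilt [ 0.0007 -0.0005] F [-4.3 -1.6  9.9] M [-0.46  1.   -0.04] op 0.157 j6 -58.7
cmd mm [-0.1 -0.1  0.3] rz units -9.314
```

Request:
apply_moves(
  rows=[
    {"x": 0,"y": 0,"z": 0.8,"rx": 0,"ry": 0,"rz": 0,"claw": 255},
    {"x": 0,"y": 0,"z": 0.8,"rx": 0,"ry": 0,"rz": 0,"claw": 255},
    {"x": 0,"y": 0,"z": 0.8,"rx": 0,"ry": 0,"rz": 0,"claw": 255},
  ],
)

```text
time_s: 9.52
position: [0.5701, -0.1245, 0.1777]
tcp_rot: [[-0.58, 0.815, 0.001], [0.815, 0.58, -0.001], [-0.001, 0.0, -1.0]]
force: [-5.0, -2.0, 11.1]
opening: 0.159
grasp_force: 30.0
```

```bash
python3 - <<'E'
from h import *
for i in range(4): capture('wrist'); go(.570,-.1246,.178,91.3)
E
```

```text
t 9.575 pos [ 0.5701 -0.1245  0.1777] yang 35.42 tilt [ 0.0008 -0.0006] F [-4.7 -1.8 10.3] M [-0.44  0.96 -0.01] op 0.16 j6 -58.7
cmd mm [-0.1 -0.1 -0.3] rz units -9.314
t 9.625 pos [ 0.5701 -0.1245  0.1777] yang 35.42 tilt [ 0.0008 -0.0006] F [-5.4 -1.8 11.4] M [-0.44  1.   -0.09] op 0.16 j6 -58.7
cmd mm [-0.1 -0.1 -0.3] rz units -9.314
t 9.675 pos [ 0.5701 -0.1245  0.1777] yang 35.42 tilt [ 0.0008 -0.0006] F [-4.7 -1.7 11.8] M [-0.46  0.97 -0.04] op 0.158 j6 -58.7
cmd mm [-0.1 -0.1 -0.3] rz units -9.314
t 9.725 pos [ 0.5701 -0.1244  0.1777] yang 35.42 tilt [ 0.0008 -0.0006] F [-4.6 -2.9 11.3] M [-0.45  0.95  0.04] op 0.16 j6 -58.7
cmd mm [-0.1 -0.1 -0.3] rz units -9.313
```

Request:
apply_moves(
  rows=[
    {"x": 0.1,"y": -0.3,"z": 0.3,"rx": 0,"ry": 0,"rz": 0,"claw": 255},
    {"x": 0.1,"y": -0.3,"z": 0.3,"rx": 0,"ry": 0,"rz": -0.3,"claw": 255},
    {"x": 0.1,"y": -0.3,"z": 0.3,"rx": 0,"ry": 0,"rz": -0.6,"claw": 255},
    {"x": 0.1,"y": -0.3,"z": 0.3,"rx": 0,"ry": 0,"rz": -0.8,"claw": 255},
  ],
)

```text
time_s: 10.22
position: [0.5707, -0.1242, 0.1777]
tcp_rot: [[-0.646, 0.763, 0.003], [0.764, 0.646, -0.0], [-0.002, 0.002, -1.0]]
force: [-2.8, -0.5, 11.5]
opening: 0.154
grasp_force: 30.0
```

```bash
python3 - <<'E'
from h import *
for i in range(2): capture('wrist'); go(.570,-.1246,.178,91.3)
E
```

```text
t 10.275 pos [ 0.5707 -0.1243  0.1777] yang 40.25 tilt [ 0.0032 -0.0002] F [-2.9 -0.3 11.2] M [-0.2   0.69 -0.06] op 0.16 j6 -63.6
cmd mm [ 0.2 -0.8 -0.3] rz units -8.508
t 10.325 pos [ 0.5707 -0.1243  0.1777] yang 40.21 tilt [ 0.0032 -0.0002] F [-2.4 -1.  10.9] M [-0.19  0.66 -0.02] op 0.153 j6 -63.5
cmd mm [ 0.2 -0.8 -0.3] rz units -8.516
```

Mz stays near zero beyond the stop angle, so the lugs are under the stops. I keep turning while pressed.

Request:
apply_moves(
  rows=[
    {"x": 0,"y": 0,"z": 0,"rx": 0,"ry": 0,"rz": -0.6,"claw": 255},
    {"x": 0,"y": 0,"z": 0,"rx": 0,"ry": 0,"rz": -1.2,"claw": 255},
    {"x": 0,"y": 0,"z": 0,"rx": 0,"ry": 0,"rz": -1.8,"claw": 255},
    {"x": 0,"y": 0,"z": 0,"rx": 0,"ry": 0,"rz": -2.4,"claw": 255},
    {"x": 0,"y": 0,"z": 0,"rx": 0,"ry": 0,"rz": -3,"claw": 255},
    {"x": 0,"y": 0,"z": 0,"rx": 0,"ry": 0,"rz": -3.6,"claw": 255},
    {"x": 0,"y": 0,"z": 0,"rx": 0,"ry": 0,"rz": -4,"claw": 255},
    {"x": 0,"y": 0,"z": 0,"rx": 0,"ry": 0,"rz": -4,"claw": 255},
  ],
)

```text
time_s: 11.32
position: [0.5709, -0.1245, 0.1777]
tcp_rot: [[-0.9, 0.435, 0.003], [0.435, 0.9, -0.001], [-0.003, 0.001, -1.0]]
force: [-3.9, -1.1, 12.2]
opening: 0.156
grasp_force: 30.0
```

```bash
python3 - <<'E'
from h import *
for i in range(2): capture('wrist'); go(.570,-.1246,.178,91.3)
E
```

```text
t 11.375 pos [ 0.5708 -0.1245  0.1777] yang 64.2 tilt [ 0.0035 -0.0006] F [-4.1 -1.9 10.2] M [-0.25  0.68 -0.05] op 0.161 j6 -87.5
cmd mm [ 0.7 -0.5 -0.3] rz units -4.517
t 11.425 pos [ 0.5709 -0.1245  0.1777] yang 64.2 tilt [ 0.0035 -0.0007] F [-2.4 -1.1 11.2] M [-0.22  0.68 -0.02] op 0.158 j6 -87.5
cmd mm [ 0.7 -0.5 -0.3] rz units -4.517
```

Request:
apply_moves(
  rows=[
    {"x": 0,"y": 0,"z": 0,"rx": 0,"ry": 0,"rz": -0.6,"claw": 255},
    {"x": 0,"y": 0,"z": 0,"rx": 0,"ry": 0,"rz": -1.2,"claw": 255},
    {"x": 0,"y": 0,"z": 0,"rx": 0,"ry": 0,"rz": -1.8,"claw": 255},
    {"x": 0,"y": 0,"z": 0,"rx": 0,"ry": 0,"rz": -2.4,"claw": 255},
    {"x": 0,"y": 0,"z": 0,"rx": 0,"ry": 0,"rz": -3,"claw": 255},
    {"x": 0,"y": 0,"z": 0,"rx": 0,"ry": 0,"rz": -3.5,"claw": 255},
    {"x": 0,"y": 0,"z": 0,"rx": 0,"ry": 0,"rz": -3.8,"claw": 255},
    {"x": 0,"y": 0,"z": 0,"rx": 0,"ry": 0,"rz": -3.8,"claw": 255},
  ],
)

```text
time_s: 12.42
position: [0.5704, -0.1249, 0.1776]
tcp_rot: [[-0.999, 0.052, 0.002], [0.052, 0.999, -0.001], [-0.003, -0.001, -1.0]]
force: [-4.9, -2.5, 10.1]
opening: 0.155
grasp_force: 30.0
```

```bash
python3 - <<'E'
from h import *
for i in range(2): capture('wrist'); go(.570,-.1246,.178,91.3)
E
```

```text
t 12.475 pos [ 0.5704 -0.1248  0.1776] yang 87.01 tilt [ 0.0025 -0.0012] F [-3.6 -1.8 10.4] M [-0.43  0.78 -0.03] op 0.157 j6 -110.3
cmd mm [ 0.4  0.2 -0.4] rz units -0.716
t 12.525 pos [ 0.5704 -0.1248  0.1776] yang 87.01 tilt [ 0.0025 -0.0012] F [-4.3 -2.1 10.7] M [-0.4   0.87 -0.12] op 0.154 j6 -110.3
cmd mm [ 0.4  0.2 -0.4] rz units -0.715
```

Request:
apply_moves(
  rows=[
    {"x": 0,"y": 0,"z": 0,"rx": 0,"ry": 0,"rz": -0.25,"claw": 255},
    {"x": 0,"y": 0,"z": 0,"rx": 0,"ry": 0,"rz": -0.5,"claw": 255},
    {"x": 0,"y": 0,"z": 0,"rx": 0,"ry": 0,"rz": -0.5,"claw": 255},
  ],
)

```text
time_s: 12.9
position: [0.5704, -0.1249, 0.1776]
tcp_rot: [[-1.0, -0.0, 0.002], [-0.0, 1.0, -0.001], [-0.002, -0.001, -1.0]]
force: [-4.3, -2.1, 10.6]
opening: 0.153
grasp_force: 30.0
```

```bash
python3 - <<'E'
from h import *
for i in range(2): capture('wrist'); go(.570,-.1246,.178,91.3)
E
```

```text
t 12.95 pos [ 0.5704 -0.1249  0.1777] yang 90.0 tilt [ 0.0025 -0.0012] F [-4.2 -1.9 11.5] M [-0.42  0.85 -0.08] op 0.158 j6 -113.3
cmd mm [ 0.4  0.3 -0.3] rz units -0.216
t 13.0 pos [ 0.5704 -0.1249  0.1776] yang 90.0 tilt [ 0.0024 -0.0012] F [-4.5 -1.9 11. ] M [-0.45  0.85 -0.09] op 0.156 j6 -113.3
cmd mm [ 0.4  0.3 -0.4] rz units -0.217
```

Request:
apply_moves(
  rows=[
    {"x": 0,"y": 0,"z": 0,"rx": 0,"ry": 0,"rz": -0.2,"claw": 255},
    {"x": 0,"y": 0,"z": 0,"rx": 0,"ry": 0,"rz": -0.3,"claw": 255},
    {"x": 0,"y": 0,"z": 0,"rx": 0,"ry": 0,"rz": -0.3,"claw": 255},
  ],
)

```text
time_s: 13.38
position: [0.5704, -0.125, 0.1777]
tcp_rot: [[-1.0, -0.031, 0.003], [-0.031, 1.0, -0.001], [-0.002, -0.002, -1.0]]
force: [-3.8, -3.9, 11.0]
opening: 0.158
grasp_force: 30.0
```

```bash
python3 - <<'E'
from h import *
for i in range(2): capture('wrist'); go(.570,-.1246,.178,91.3)
E
```

```text
t 13.425 pos [ 0.5704 -0.125   0.1776] yang 91.78 tilt [ 0.0024 -0.0014] F [-4.8 -3.5 11. ] M [-0.45  0.85 -0.17] op 0.16 j6 -115.1
cmd mm [ 0.4  0.5 -0.4] rz units 0.081
t 13.475 pos [ 0.5704 -0.125   0.1776] yang 91.79 tilt [ 0.0025 -0.0014] F [-3.9 -3.4 11.3] M [-0.46  0.87 -0.14] op 0.157 j6 -115.1
cmd mm [ 0.4  0.4 -0.4] rz units 0.081
```

Request:
apply_moves(
  rows=[
    {"x": 0,"y": 0,"z": 0,"rx": 0,"ry": 0,"rz": -0.15,"claw": 255},
    {"x": 0,"y": 0,"z": 0,"rx": 0,"ry": 0,"rz": -0.25,"claw": 255},
    {"x": 0,"y": 0,"z": 0,"rx": 0,"ry": 0,"rz": -0.25,"claw": 255},
  ],
)

```text
time_s: 13.85
position: [0.5705, -0.1253, 0.1777]
tcp_rot: [[-0.998, -0.057, 0.003], [-0.057, 0.998, -0.002], [-0.002, -0.002, -1.0]]
force: [-5.1, -2.8, 10.9]
opening: 0.156
grasp_force: 30.0
```

```bash
python3 - <<'E'
from h import *
for i in range(2): capture('wrist'); go(.570,-.1246,.178,91.3)
E
```

```text
t 13.9 pos [ 0.5704 -0.1253  0.1776] yang 93.28 tilt [ 0.0025 -0.0019] F [-3.6 -3.2 10.5] M [-0.6   0.87 -0.16] op 0.158 j6 -116.6
cmd mm [ 0.4  0.7 -0.4] rz units 0.331
t 13.95 pos [ 0.5705 -0.1253  0.1777] yang 93.28 tilt [ 0.0026 -0.0019] F [-4.4 -3.1 11.1] M [-0.61  0.88 -0.19] op 0.155 j6 -116.6
cmd mm [ 0.4  0.8 -0.3] rz units 0.33
```

Request:
apply_moves(
  rows=[
    {"x": 0,"y": 0,"z": 0,"rx": 0,"ry": 0,"rz": -0.15,"claw": 255},
    {"x": 0,"y": 0,"z": 0,"rx": 0,"ry": 0,"rz": -0.25,"claw": 255},
    {"x": 0,"y": 0,"z": 0,"rx": 0,"ry": 0,"rz": -0.25,"claw": 255},
  ],
)

```text
time_s: 14.32
position: [0.5705, -0.1257, 0.1777]
tcp_rot: [[-0.997, -0.083, 0.003], [-0.083, 0.997, -0.003], [-0.002, -0.003, -1.0]]
force: [-4.4, -3.4, 10.0]
opening: 0.157
grasp_force: 30.0
```

```bash
python3 - <<'E'
from h import *
for i in range(2): capture('wrist'); go(.570,-.1246,.178,91.3)
E
```

```text
t 14.375 pos [ 0.5705 -0.1256  0.1776] yang 94.78 tilt [ 0.0026 -0.0025] F [-4.4 -4.2 10.5] M [-0.76  0.92 -0.22] op 0.159 j6 -118.1
cmd mm [ 0.4  1.1 -0.4] rz units 0.58
t 14.425 pos [ 0.5705 -0.1257  0.1777] yang 94.78 tilt [ 0.0027 -0.0025] F [-4.8 -4.5 10.8] M [-0.77  0.91 -0.23] op 0.161 j6 -118.1
cmd mm [ 0.4  1.1 -0.3] rz units 0.58
```

Request:
apply_moves(
  rows=[
    {"x": 0,"y": 0,"z": 0,"rx": 0,"ry": 0,"rz": 0.3,"claw": 255},
    {"x": 0,"y": 0,"z": 0,"rx": 0,"ry": 0,"rz": 0.3,"claw": 255},
    {"x": 0,"y": 0,"z": -2,"rx": 0,"ry": 0,"rz": 0.3,"claw": 255},
    {"x": 0,"y": 0,"z": -4,"rx": 0,"ry": 0,"rz": 0.3,"claw": 255},
    {"x": 0,"y": 0,"z": -6,"rx": 0,"ry": 0,"rz": 0.3,"claw": 255},
    {"x": 0,"y": 0,"z": -8,"rx": 0,"ry": 0,"rz": 0.3,"claw": 255},
    {"x": 0,"y": 0,"z": -8,"rx": 0,"ry": 0,"rz": 0.3,"claw": 255},
    {"x": 0,"y": 0,"z": -8,"rx": 0,"ry": 0,"rz": 0.3,"claw": 255},
  ],
)

```text
time_s: 15.42
position: [0.5704, -0.1253, 0.1842]
tcp_rot: [[-0.999, -0.052, 0.002], [-0.052, 0.999, -0.002], [-0.002, -0.002, -1.0]]
force: [-1.8, -3.9, 4.5]
opening: 0.156
grasp_force: 30.0
```

```bash
python3 - <<'E'
from h import *
for i in range(2): capture('wrist'); go(.570,-.1246,.178,91.3)
E
```

```text
t 15.475 pos [ 0.5704 -0.1253  0.1841] yang 92.96 tilt [ 0.0018 -0.0016] F [-2.9 -4.4  3.8] M [-0.89  0.5  -0.07] op 0.16 j6 -116.3
cmd mm [0.3 0.7 6.1] rz units 0.277
t 15.525 pos [ 0.5704 -0.1253  0.1841] yang 92.96 tilt [ 0.0017 -0.0015] F [-2.1 -4.   4.4] M [-0.88  0.42 -0.02] op 0.161 j6 -116.3
cmd mm [0.3 0.7 6.1] rz units 0.277
```

Request:
apply_moves(
  rows=[
    {"x": 0,"y": 0,"z": -1,"rx": 0,"ry": 0,"rz": 0,"claw": 255},
    {"x": 0,"y": 0,"z": -2,"rx": 0,"ry": 0,"rz": 0,"claw": 255},
    {"x": 0,"y": 0,"z": -2.5,"rx": 0,"ry": 0,"rz": 0,"claw": 255},
    {"x": 0,"y": 0,"z": -2.5,"rx": 0,"ry": 0,"rz": 0,"claw": 255},
  ],
)

```text
time_s: 16.02
position: [0.5703, -0.1251, 0.1862]
tcp_rot: [[-0.999, -0.051, 0.002], [-0.051, 0.999, -0.001], [-0.001, -0.001, -1.0]]
force: [-0.0, -5.7, 0.6]
opening: 0.157
grasp_force: 30.0
```

```bash
python3 - <<'E'
from h import *
for i in range(2): capture('wrist'); go(.570,-.1246,.178,91.3)
E
```

```text
t 16.075 pos [ 0.5703 -0.125   0.1863] yang 92.93 tilt [ 0.0016 -0.001 ] F [-0.4 -5.1  0.9] M [-0.99  0.16 -0.06] op 0.161 j6 -116.2
cmd mm [0.3 0.5 8.3] rz units 0.272
t 16.125 pos [ 0.5703 -0.125   0.1863] yang 92.93 tilt [ 0.0015 -0.001 ] F [-0.7 -5.3  0.7] M [-0.97  0.21 -0.04] op 0.157 j6 -116.2
cmd mm [0.3 0.5 8.3] rz units 0.272
```

Request:
apply_moves(
  rows=[
    {"x": 0,"y": -0.3,"z": 0,"rx": 0,"ry": 0,"rz": 0,"claw": 255},
    {"x": 0,"y": -0.3,"z": -1,"rx": 0,"ry": 0,"rz": 0,"claw": 255},
    {"x": 0,"y": -0.3,"z": -2,"rx": 0,"ry": 0,"rz": 0,"claw": 255},
    {"x": 0,"y": -0.3,"z": -2,"rx": 0,"ry": 0,"rz": 0,"claw": 255},
  ],
)

```text
time_s: 16.62
position: [0.57, -0.1246, 0.1883]
tcp_rot: [[-0.999, -0.051, 0.001], [-0.051, 0.999, 0.0], [-0.001, 0.0, -1.0]]
force: [1.4, -2.8, 0.3]
opening: 0.156
grasp_force: 30.0
```

```bash
python3 - <<'E'
from h import *
for i in range(2): capture('wrist'); go(.570,-.1246,.178,91.3)
E
```

```text
t 16.675 pos [ 0.57   -0.1246  0.1883] yang 92.9 tilt [0.0009 0.0004] F [ 1.6 -2.3 -0.5] M [-0.47 -0.2  -0.07] op 0.157 j6 -116.2
cmd mm [ 0.  -0.  10.3] rz units 0.267
t 16.725 pos [ 0.57   -0.1246  0.1883] yang 92.9 tilt [0.0009 0.0004] F [ 1.5 -3.1 -0.2] M [-0.53 -0.26 -0.02] op 0.161 j6 -116.2
cmd mm [-0.   0.  10.3] rz units 0.267
```

Request:
apply_moves(
  rows=[
    {"x": 0,"y": 0,"z": -1.5,"rx": 0,"ry": 0,"rz": 0,"claw": 255},
    {"x": 0,"y": 0,"z": -3,"rx": 0,"ry": 0,"rz": 0,"claw": 255},
    {"x": 0,"y": 0,"z": -4,"rx": 0,"ry": 0,"rz": 0,"claw": 255},
    {"x": 0,"y": 0,"z": -4,"rx": 0,"ry": 0,"rz": 0,"claw": 255},
  ],
)

```text
time_s: 17.23
position: [0.569, -0.1241, 0.1921]
tcp_rot: [[-0.999, -0.051, -0.002], [-0.051, 0.999, 0.001], [0.002, 0.002, -1.0]]
force: [0.2, -0.8, -1.0]
opening: 0.157
grasp_force: 30.0
```

```bash
python3 - <<'E'
from h import *
for i in range(2): capture('wrist'); go(.570,-.1246,.178,91.3)
E
```

```text
t 17.275 pos [ 0.5691 -0.1242  0.1921] yang 92.9 tilt [-0.0013  0.0014] F [ 0.1  0.1 -1.4] M [ 0.07 -0.    0.02] op 0.156 j6 -116.2
cmd mm [-0.9 -0.5 14.1] rz units 0.267
t 17.325 pos [ 0.5692 -0.1242  0.1921] yang 92.9 tilt [-0.0009  0.0012] F [ 0.4  0.7 -0.8] M [ 0.04 -0.02  0.04] op 0.157 j6 -116.2
cmd mm [-0.8 -0.4 14.1] rz units 0.267
```

Request:
apply_moves(
  rows=[
    {"x": 0,"y": 0,"z": -10,"rx": 0,"ry": 0,"rz": 0,"claw": 255},
    {"x": 0,"y": 0,"z": -25,"rx": 0,"ry": 0,"rz": 0,"claw": 255},
    {"x": 0,"y": 0,"z": -45,"rx": 0,"ry": 0,"rz": 0,"claw": 255},
    {"x": 0,"y": 0,"z": -65,"rx": 0,"ry": 0,"rz": 0,"claw": 255},
    {"x": 0,"y": 0,"z": -80,"rx": 0,"ry": 0,"rz": 0,"claw": 255},
    {"x": 0,"y": 0,"z": -88,"rx": 0,"ry": 0,"rz": 0,"claw": 255},
    {"x": 0,"y": 0,"z": -88,"rx": 0,"ry": 0,"rz": 0,"claw": 255},
    {"x": 0,"y": 0,"z": -88,"rx": 0,"ry": 0,"rz": 0,"claw": 255},
  ],
)

```text
time_s: 18.32
position: [0.5692, -0.1247, 0.2795]
tcp_rot: [[-0.999, -0.051, -0.001], [-0.051, 0.999, 0.001], [0.001, 0.001, -1.0]]
force: [0.1, 0.1, -1.1]
opening: 0.162
grasp_force: 30.0
```

```bash
python3 - <<'E'
from h import *
snap('wrist','w1'); go(.480,.2126,.28,93); snap('scene','s1')
E
```

```text
t 18.375 pos [ 0.5691 -0.1247  0.2794] yang 92.9 tilt [-0.0017  0.0008] F [ 0.3  0.1 -0.9] M [ 0.05  0.06 -0.01] op 0.158 j6 -116.2
cmd mm [ 7.190e+01  3.414e+02 -2.000e-01] rz units -0.016
```

View pics/s1.png

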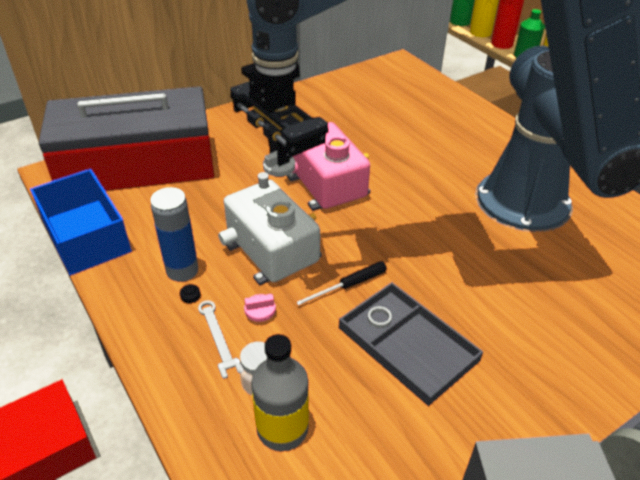

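The cap is out of the neck, held at about (280,163) in the gripper, and the neck at (280,210) is open. Everything else is undisturbed. Now I move over the bay at moderate speed.

Request:
apply_moves(
  rows=[
    {"x": 4,"y": 17,"z": 0,"rx": 0,"ry": 0,"rz": 0,"claw": 255},
    {"x": 13,"y": 60,"z": 0,"rx": 0,"ry": 0,"rz": 0,"claw": 255},
    {"x": 22,"y": 105,"z": 0,"rx": 0,"ry": 0,"rz": 0,"claw": 255},
    {"x": 32,"y": 150,"z": 0,"rx": 0,"ry": 0,"rz": 0,"claw": 255},
    {"x": 41,"y": 195,"z": 0,"rx": 0,"ry": 0,"rz": 0,"claw": 255},
    {"x": 51,"y": 240,"z": 0,"rx": 0,"ry": 0,"rz": 0,"claw": 255},
    {"x": 60,"y": 285,"z": 0,"rx": 0,"ry": 0,"rz": 0,"claw": 255},
    {"x": 68,"y": 320,"z": 0,"rx": 0,"ry": 0,"rz": 0,"claw": 255},
    {"x": 72,"y": 341,"z": 0,"rx": 0,"ry": 0,"rz": 0,"claw": 255},
    {"x": 72,"y": 341,"z": 0,"rx": 0,"ry": 0,"rz": 0,"claw": 255},
  ],
)

```text
time_s: 19.68
position: [0.4788, 0.2139, 0.28]
tcp_rot: [[-0.999, -0.054, -0.001], [-0.054, 0.999, 0.0], [0.001, 0.0, -1.0]]
force: [0.1, -0.2, -1.1]
opening: 0.157
grasp_force: 30.0
```

Request:
apply_moves(
  rows=[
    {"x": 0,"y": 0,"z": 15,"rx": 0,"ry": 0,"rz": 0,"claw": 255},
    {"x": 0,"y": 0,"z": 45,"rx": 0,"ry": 0,"rz": 0,"claw": 255},
    {"x": 0,"y": 0,"z": 80,"rx": 0,"ry": 0,"rz": 0,"claw": 255},
    {"x": 0,"y": 0,"z": 115,"rx": 0,"ry": 0,"rz": 0,"claw": 255},
    {"x": 0,"y": 0,"z": 145,"rx": 0,"ry": 0,"rz": 0,"claw": 255},
    {"x": 0,"y": 0,"z": 170,"rx": 0,"ry": 0,"rz": 0,"claw": 255},
    {"x": 0,"y": 0,"z": 190,"rx": 0,"ry": 0,"rz": 0,"claw": 255},
    {"x": 0,"y": 0,"z": 205,"rx": 0,"ry": 0,"rz": 0,"claw": 255},
    {"x": 0,"y": 0,"z": 210,"rx": 0,"ry": 0,"rz": 0,"claw": 255},
    {"x": 0,"y": 0,"z": 210,"rx": 0,"ry": 0,"rz": 0,"claw": 255},
  ],
)

```text
time_s: 20.92
position: [0.4805, 0.2118, 0.0701]
tcp_rot: [[-0.999, -0.05, -0.0], [-0.05, 0.999, -0.0], [0.0, -0.0, -1.0]]
force: [0.7, -0.8, -1.0]
opening: 0.158
grasp_force: 30.0
```

```bash
python3 - <<'E'
from h import *
snap('scene','s2'); go(.480,.2126,.055,93)
P,d,im=pts('s2'); q=P[(d>0)&(abs(P[...,0]-.48)<.035)&(abs(P[...,1]-.213)<.035)&(P[...,2]>.02)&(P[...,2]<.06)]
print(len(q),np.percentile(q[:,2],[1,10,30,50,70,90]).round(4))
E
```

```text
t 20.975 pos [0.4808 0.2119 0.0705] yang 92.89 tilt [0.0007 0.0001] F [ 0.3  1.2 -1.2] M [ 0.01 -0.01 -0.01] op 0.159 j6 -81.3
cmd mm [ 0.8  0.7 15.5] rz units -0.018
558 [0.0319 0.037  0.0419 0.0435 0.0453 0.0552]
```

View pics/s2.png

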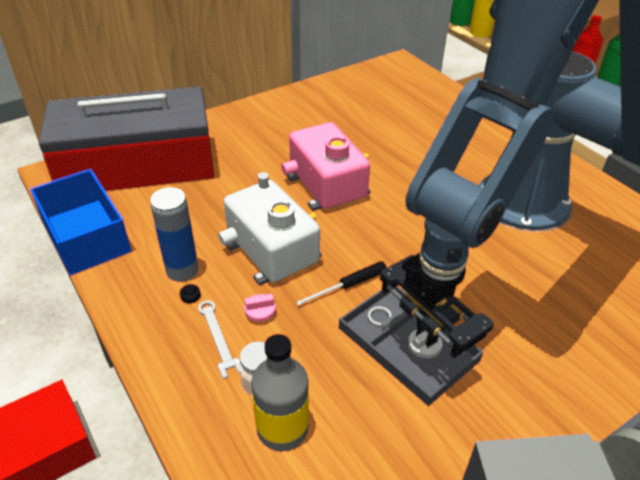

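The cap is held upright over the large bay at (427,343). I lower it in small steps until it touches.

Request:
apply_moves(
  rows=[
    {"x": 0,"y": 0,"z": 5,"rx": 0,"ry": 0,"rz": 0,"claw": 255},
    {"x": 0,"y": 0,"z": 9,"rx": 0,"ry": 0,"rz": 0,"claw": 255},
    {"x": 0,"y": 0,"z": 12,"rx": 0,"ry": 0,"rz": 0,"claw": 255},
    {"x": 0,"y": 0,"z": 14,"rx": 0,"ry": 0,"rz": 0,"claw": 255},
    {"x": 0,"y": 0,"z": 14,"rx": 0,"ry": 0,"rz": 0,"claw": 255},
    {"x": 0,"y": 0,"z": 14,"rx": 0,"ry": 0,"rz": 0,"claw": 255},
  ],
)

```text
time_s: 21.72
position: [0.4805, 0.212, 0.0563]
tcp_rot: [[-0.999, -0.051, 0.0], [-0.051, 0.999, 0.0], [-0.0, 0.0, -1.0]]
force: [-0.1, 0.0, -0.4]
opening: 0.161
grasp_force: 30.0
```

Request:
apply_moves(
  rows=[
    {"x": 0,"y": 0,"z": 0.7,"rx": 0,"ry": 0,"rz": 0,"claw": 255},
    {"x": 0,"y": 0,"z": 0.7,"rx": 0,"ry": 0,"rz": 0,"claw": 255},
    {"x": 0,"y": 0,"z": 0.7,"rx": 0,"ry": 0,"rz": 0,"claw": 255},
  ],
)

```text
time_s: 22.1
position: [0.4805, 0.212, 0.0556]
tcp_rot: [[-0.999, -0.051, 0.0], [-0.051, 0.999, 0.0], [-0.0, 0.0, -1.0]]
force: [-0.2, 0.5, -1.8]
opening: 0.155
grasp_force: 30.0
```

Request:
apply_moves(
  rows=[
    {"x": 0,"y": 0,"z": 0.8,"rx": 0,"ry": 0,"rz": 0,"claw": 255},
    {"x": 0,"y": 0,"z": 0.8,"rx": 0,"ry": 0,"rz": 0,"claw": 255},
    {"x": 0,"y": 0,"z": 0.8,"rx": 0,"ry": 0,"rz": 0,"claw": 255},
  ],
)

```text
time_s: 22.48
position: [0.4805, 0.212, 0.055]
tcp_rot: [[-0.999, -0.051, 0.0], [-0.051, 0.999, 0.0], [-0.0, 0.0, -1.0]]
force: [-1.0, -0.3, 1.2]
opening: 0.157
grasp_force: 30.0
```

```bash
python3 - <<'E'
from h import *
for i in range(2): capture('wrist'); go(.480,.2126,.055,93)
E
```

```text
t 22.525 pos [0.4805 0.212  0.055 ] yang 92.9 tilt [0.0003 0.0001] F [ 0.4 -0.6  3.6] M [ 0.02  0.12 -0.07] op 0.157 j6 -81.3
cmd mm [0.5 0.6 0. ] rz units -0.016
t 22.575 pos [0.4805 0.212  0.055 ] yang 92.91 tilt [0.0003 0.0001] F [-0.8 -0.5  3. ] M [0.03 0.14 0.01] op 0.16 j6 -81.3
cmd mm [ 0.5  0.6 -0. ] rz units -0.015
```

Contact at about 3 N. I release and retract.

Request:
apply_moves(
  rows=[
    {"x": 0,"y": 0,"z": 0,"rx": 0,"ry": 0,"rz": 0,"claw": 195},
    {"x": 0,"y": 0,"z": 0,"rx": 0,"ry": 0,"rz": 0,"claw": 180},
    {"x": 0,"y": 0,"z": 0,"rx": 0,"ry": 0,"rz": 0,"claw": 160},
    {"x": 0,"y": 0,"z": 0,"rx": 0,"ry": 0,"rz": 0,"claw": 150},
    {"x": 0,"y": 0,"z": 0,"rx": 0,"ry": 0,"rz": 0,"claw": 150},
  ],
)

```text
time_s: 23.2
position: [0.4804, 0.212, 0.0547]
tcp_rot: [[-0.999, -0.051, -0.0], [-0.051, 0.999, -0.0], [0.0, -0.0, -1.0]]
force: [0.0, -0.2, 0.4]
opening: 0.403
grasp_force: 0.0
```

Request:
apply_moves(
  rows=[
    {"x": 0,"y": 0,"z": -5,"rx": 0,"ry": 0,"rz": 0,"claw": 150},
    {"x": 0,"y": 0,"z": -20,"rx": 0,"ry": 0,"rz": 0,"claw": 150},
    {"x": 0,"y": 0,"z": -50,"rx": 0,"ry": 0,"rz": 0,"claw": 150},
    {"x": 0,"y": 0,"z": -90,"rx": 0,"ry": 0,"rz": 0,"claw": 150},
    {"x": 0,"y": 0,"z": -130,"rx": 0,"ry": 0,"rz": 0,"claw": 150},
    {"x": 0,"y": 0,"z": -150,"rx": 0,"ry": 0,"rz": 0,"claw": 150},
    {"x": 0,"y": 0,"z": -150,"rx": 0,"ry": 0,"rz": 0,"claw": 150},
    {"x": 0,"y": 0,"z": -150,"rx": 0,"ry": 0,"rz": 0,"claw": 150},
  ],
)

```text
time_s: 24.2
position: [0.4798, 0.2119, 0.2045]
tcp_rot: [[-0.999, -0.051, -0.001], [-0.051, 0.999, -0.0], [0.001, -0.0, -1.0]]
force: [0.8, -0.3, -1.1]
opening: 0.416
grasp_force: 0.0
```

```bash
python3 - <<'E'
from h import *
snap('wrist','w3'); go(.480,.2126,.2,93)
P,d,im=pts('w3'); q=P[(d>0)&(abs(P[...,0]-.48)<.05)&(abs(P[...,1]-.212)<.05)&(P[...,2]>.02)&(P[...,2]<.06)]
print(len(q),q.mean(0),np.percentile(q[:,2],[1,10,30,50,70,90,99]).round(4))
E
```

```text
t 24.25 pos [0.4796 0.2118 0.204 ] yang 92.9 tilt [-0.0019 -0.0004] F [-0.5 -0.5 -0.4] M [ 0.05 -0.01  0.02] op 0.412 j6 -81.3
cmd mm [-0.4  0.8  4. ] rz units -0.016
3546 [0.47947419 0.21356792 0.03392441] [0.0232 0.0271 0.0278 0.0284 0.0452 0.0481 0.0491]
```

View pics/w3.png

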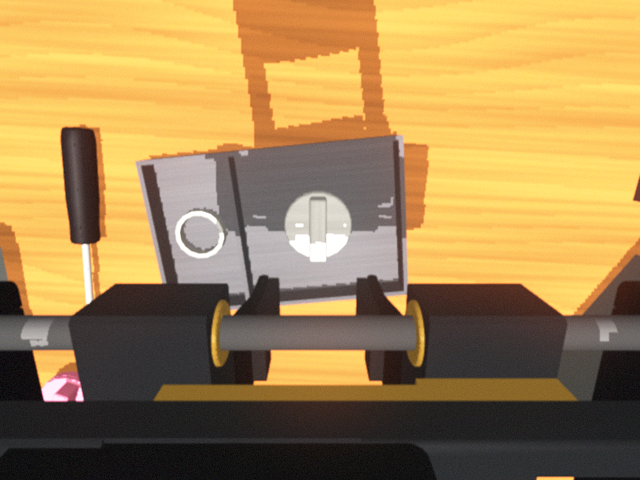

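The cap stands upright at (318,225) near the middle of the large bay, with its disc at 28 mm and bar top at 48 mm as expected. The clamp at (200,234) is undisturbed. I hand in.

```bash
python3 -c "
from rig import *
print(hand_in())"
```

```text
the job is handed in; nothing more can be done
None
```

The cap was vented at its first stop for about 1.1 s, then opened, lifted off and set upright in the tray's large bay. I handed the job in at about 24 s of the 67 s; no verdict came back.

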